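# Dock the cleaner bottle and open its push-and-turn safety cap

## Robot

A 7-joint arm with a two-finger parallel gripper is mounted at the origin on the work surface; the furniture and walls round the work are solid. World frame = base frame: x ahead of the robot, y to its left, z up, the work surface at z = 0. Lengths are in m, angles in rad, forces in N, time in s.
With the tool pointing down it reaches from about 0.425 to 0.875 m from the base axis. Payload 4.7 kg.
Tool frame: the origin (TCP) lies on the mounting face of the last link; the fingertips stand 182 mm ahead of it and the grasp point (between the pads) lies 164 mm ahead of it (ctrl.finger_overhang is the distance from the TCP to the fingertips, in m); z points along the fingers, y is the line along which they close (so a half turn about z gives the same grasp; the last joint's range is limited). The gripper opens to 87 mm and grips with 3 to 60 N. Pads are 19 mm wide; open, the fingers measure 117 mm over their backs; the gripper's body (75 mm by 190 mm) begins 51 mm behind the grasp point.
Start: joints at [1.264, 0.321, -0.07, 1.45, 0.023, 1.371, -0.057], TCP at [0.205, -0.617, 0.405] pointing down, gripper open.
Joint ranges: [-2.86, 2.86], [-0.3, 2.09], [-1.38, 1.24], [0.06, 2.45], [-1.56, 4.7], [0.09, 2.05], [-2.69, 2.69]. Speed limits (rad/s): [2.57, 2.57, 3.14, 3.14, 3.14, 3.14, 3.14].

## Interface

Orientations are given as a rotation vector (axis times angle).
In Python, from bench import ctrl gives the robot as it stands.
- The arm moves only by the shell command python3 -m jog 'ROWS' [FORCE]. ROWS is a JSON object of lists of equal length, an entry for each row: "translation": the shift along the tool's x, y, z as a fraction of full scale, a list of three; "yaw": the turn about the tool's z as a fraction of full scale; "jaw": the closure, from 0 (fully open) to 1 (shut). In form: {"translation": [[dx, dy, dz], ...], "yaw": [yaw, ...], "jaw": [jaw, ...]}. A call has 1 to 8 rows; each row is the pose to reach, as a shift and turn from the pose commanded when the call began, along the tool's axes at that moment, turning the shorter way round; what a row does not reach only later rows make up. Full scale, the value 1, is 0.2 m for a shift and 180 degrees for a turn. A row lasts 1/8 s, in which the tool goes at most 62.5 mm and 10.7 degrees, less where a joint would pass 70% of its speed; a pose out of reach is approached as far as the arm can. A call with a number of a shift or a turn outside -1 to 1 is refused whole. A call with a gripper value outside its range is refused whole. The fingers move at their own pace and stop on an object; FORCE is the grip in N (left out, the last holds). Time passes only in rows, so rows that repeat a pose let the fingers close. It gives the time, the measured TCP pose, the force, the opening and the grip force at its end, in the units of the state.
- ctrl.get_state(): the state, without advancing time (a new reading comes with each control period).
- ctrl.get_image(name): name is "side" or "top"; returns a dict with "pixels" (480x640x3 uint8, blue, green, red), "fx", "fy", "cx", "cy" (pixels), "R" (3x3) and "t" (3): a world point X has camera coordinates R X + t. Camera axes: x right, y down, z forward; pixel columns grow to the right and rows downward; lengths in m; the calibration is good to about 2 mm. A picture is of the moment at which its call begins. There is no depth.
- ctrl.close_job(): hands the job in; it is judged then, once.
Trained networks look in a picture, given as the dict that the camera call returned (one of the last four; its "shot" number tells which), for a name from the list of things; names that differ only in an ending like _2 or _b are one class to them, and where a whole thing is asked for, a point or a joint stands for the part that bears it (a point fixed in the world has none). Each returns a list of dicts, best first, with "p" (0 to 1); they miss things now and then, are a little off and sometimes report something else, mostly with a low value. They report only what shows in the picture. A call takes as long as a camera call. They do not tell look-alikes from the thing itself.
- ctrl.silhouettes(label, picture): "region" (480x640 bool, what is visible of it) and "at" ([column, row] in pixels, amid what is visible of it).
The state is a dict: "time": time; "joint_positions": joint angles; "qd": joint speeds; "joint_torque": joint torques, N m; "position": TCP position; "tool_rot": TCP orientation; "ft_force": force on the tool from outside, world axes, zero at the start; "torque": the same for the moment, N m; "grip_width": opening from 0.0 (shut) to 1.0 (fully open); "grip_force": force on a finger pad.
Only numpy, scipy, OpenCV 4.12 (cv2) and the standard library are available. Lean on these libraries where they do the work, as an engineer would, in place of code of your own. Each camera call takes 0.05 s, during which the arm holds its last target. There are 200 camera calls.

## Task

Slide the upright blue cleaner bottle into the grey holder on the worktop, its foot passing under the two side lips, until it is fully home against the back stop. Then open its white safety cap (press it down, turn it anticlockwise while pressed, lift it off) and finish while still holding the cap in the gripper, upright and straight above the bottle, about 8 cm higher than it sat when closed. The bottle stays home in the holder, and the glass, the mug and the little dark pot nearby are left where they stand.

Things in the scene. Friction and masses are not known exactly. Their poses are not given: they have to be found in the camera images.
- dock: Grey U-shaped plastic bottle holder, fixed. Origin: on the worktop, where the centre of the bottle's underside is when home. The bottle goes in along its +x; z up. Back stop's inner face at x = +32 mm, 26 mm high. Rails x = -40 to +44 mm, 17 mm high, inner faces y = +-34 mm (foot has 2 mm play each side), outer y = +-44 mm; low flanges to y = +-63 mm. It keeps the bottle from turning.
- dock_mouth (a point): Middle of the holder's open mouth, on the worktop at the holder's x = -65 mm, where its rail ends flare out to y = +-54 mm (straight rails begin at x = -40 mm). Lips over the channel along both straight rails: underside 12 mm above the worktop (4 mm over the foot), inner edges at the holder's y = +-30 mm. Axes as the holder.
- bottle: Loose upright blue bottle, about 0.25 kg. Origin: centre of its underside; z up. Square foot 64 x 64 x 8 mm; body 54 x 54 mm to 77 mm high (sides square to x and y, flat to 70 mm), shoulder to 88 mm, then the neck. Starts in front of the mouth, its x axis within 0.15 rad of the holder's; docked, along it. Dragged by its upper half it tips: push it low, or raise its foot 2 mm off the worktop.
- cap: Loose white round ribbed cap (25 g), locked on the bottle at the start; 50 mm diameter, 25.5 mm high; red index line on top and side at its -x. Origin: centre of its lower rim, 101 mm above the bottle's underside when locked; z up. Locked with its x axis along the bottle's x axis (a few degrees of play). Locked, it neither lifts nor turns. Once turned free it clears the neck after 15 mm of lift.
- cap_top (a point): Centre of the cap's top, 126.5 mm above the worktop when locked. The lock: push down 3.5 mm or more (stop at 6.5 mm; spring 5 N at rest, 8 N at 3.5 mm, 10 N fully down); kept down, turn anticlockwise seen from above (positive about z); past 0.6 rad it is free and lifts straight off up to 1.5 rad, best at 1.05; a fixed stop ends the turn. It does not turn clockwise.
- water_glass: Bystander: clear drinking glass 77 x 77 x 89 mm, origin at the centre of its underside, beside the holder.
- mug: Bystander: mottled blue-green mug with a handle, 95 x 132 x 113 mm, origin at the centre of its underside, beside the holder.
- pinch_pot: Bystander: little dark pot 50 x 50 x 29 mm, origin at the centre of its underside, behind the holder.
Things that resemble listed ones, but are neither listed nor needed, are in the scene too. There is more than one size of the bottle; the one meant has the size given above.

How it is judged:
On the way, in this order (a step that is already met when the one before it is completed fails the run):
1. the bottle is fully home in the holder, its cap still locked on (x of bottle in the frame of dock between -0.006 and 0.006 m and y of bottle in the frame of dock between -0.006 and 0.006 m and z of bottle in the frame of dock below 0.006 m and angle between bottle's own z axis and vertical below 0.1 rad and angle between the x axis of cap and the x axis of bottle, either way round below 0.3 rad and z of cap in the frame of bottle below 0.105 m), for 0.2 s.
2. the cap, still on the neck, has been pressed and turned past its lock, the bottle staying home (x of bottle in the frame of dock between -0.006 and 0.006 m and y of bottle in the frame of dock between -0.006 and 0.006 m and z of bottle in the frame of dock below 0.006 m and angle between bottle's own z axis and vertical below 0.1 rad and angle between the x axis of cap and the x axis of bottle, either way round above 0.5 rad and z of cap in the frame of bottle below 0.116 m), for 0.05 s.
At the end, for the whole second after the job is handed in: The bottle stands upright (within 0.1 rad) within 6 mm of its home place in the holder, on the worktop; the cap is held still by the fingers, 40 to 130 mm above its closed height, within 30 mm of straight above the bottle, upright within 0.35 rad, not touching the bottle (x of bottle in the frame of dock between -0.006 and 0.006 m and y of bottle in the frame of dock between -0.006 and 0.006 m and z of bottle in the frame of dock below 0.006 m and angle between bottle's own z axis and vertical below 0.1 rad and z of cap in the frame of bottle between 0.141 and 0.231 m and horizontal distance between cap and bottle below 0.03 m and angle between cap's own z axis and vertical below 0.35 rad and contact force between cap and the fingers above 0.5 N and contact force between cap and bottle below 0.1 N and linear speed of each of cap, bottle below 0.03 m/s); the arm keeps its last pose, push and grip.
It fails at once if the water glass is shifted by more than 30 mm or tipped over (distance of water_glass from where it was at the start of the episode above 0.03 m or angle between water_glass's own z axis and vertical above 0.5 rad).
It fails at once if the mug is shifted by more than 30 mm or tipped over (distance of mug from where it was at the start of the episode above 0.03 m or angle between mug's own z axis and vertical above 0.5 rad).
It fails at once if the pinch pot is shifted by more than 30 mm or tipped over (distance of pinch_pot from where it was at the start of the episode above 0.03 m or angle between pinch_pot's own z axis and vertical above 0.5 rad).
It fails at once if the bottle is tipped by more than 0.4 rad (angle between bottle's own z axis and vertical above 0.4 rad).
It also fails if it takes over 51 s, if anything falls off the work surface, if the arm or the gripper's body presses on something with over 40 N, if the wrist force passes 120 N, or if a joint passes its speed limit or range.

## Working session

There is one attempt and no reset: what is moved stays moved. The work goes in short steps, Python scripts to look and compute and a shell command to move; the robot and the scene stay as the last step left them, time stands still between calls to the robot, and variables do not carry over. Pictures are saved under pics/ and viewed, at most 10 in all, crops included, and the job is handed in when it is done.

```bash
mkdir -p pics; cat > h.py <<'E'
import numpy as np, cv2
from bench import ctrl
def ray(im,px,z):
    R=np.array(im["R"]);t=np.array(im["t"]);c=-R.T@t
    d=R.T@np.array([(px[0]-im["cx"])/im["fx"],(px[1]-im["cy"])/im["fy"],1.])
    return c+d*(z-c[2])/d[2]
def proj(im,X):
    c=np.array(im["R"])@np.array(X)+np.array(im["t"])
    return np.array([im["fx"]*c[0]/c[2]+im["cx"],im["fy"]*c[1]/c[2]+im["cy"]])
E
python3 - <<'E'
from h import *
print(ctrl.get_state())
for n in("top","side"):
    im=ctrl.get_image(n); cv2.imwrite(f"pics/{n}0.png",im["pixels"])
    R=np.array(im["R"]);print(n,im["fx"],(-R.T@np.array(im["t"])).round(3),R.round(2).tolist())
    for l in("dock","bottle","cap","water_glass","mug","pinch_pot"):
        for d in ctrl.silhouettes(l,im):
            ys,xs=np.where(d["region"])
            print(l,round(d["p"],2),np.round(d["at"]),xs.min(),xs.max(),ys.min(),ys.max(),ray(im,d["at"],0.).round(3))
E
```

```text
{'time': 0.0, 'joint_positions': array([ 1.26412908,  0.32181712, -0.07011793,  1.45163898,  0.02264281,
        1.3708016 , -0.05691596]), 'qd': array([-3.21420604e-04,  7.65056267e-04, -7.88724841e-04,  3.44638905e-05,
       -2.96817270e-04, -2.86469843e-04,  7.18044430e-04]), 'joint_torque': array([-5.63802660e-04, -4.91289818e+01, -4.04384863e-01, -3.12525916e+01,
       -6.38285000e-02,  4.36381018e-02,  1.84329087e-04]), 'position': array([ 0.20485928, -0.61666494,  0.40368337]), 'tool_rot': array([-3.09945517e+00, -5.01494112e-01,  6.68594910e-04]), 'ft_force': array([ 0.06857759, -0.14268687,  0.49253238]), 'torque': array([-0.00572727,  0.02941479,  0.01264677]), 'grip_force': 0.0, 'grip_width': 1.000775755326787}
top 614.339216670221 [0.362 0.112 1.21 ] [[-0.0, -1.0, 0.02], [-0.99, 0.0, -0.16], [0.16, -0.02, -0.99]]
dock 0.57 [300. 197.] 271 333 192 245 [0.667 0.128 0.   ]
bottle 0.88 [246. 276.] 235 259 265 290 [0.506 0.236 0.   ]
bottle 0.66 [301. 289.] 290 324 264 297 [0.482 0.126 0.   ]
cap 0.93 [308. 270.] 292 321 258 286 [0.519 0.112 0.   ]
water_glass 0.95 [217. 205.] 191 234 183 229 [0.65  0.296 0.   ]
mug 0.93 [409. 180.] 371 441 151 210 [ 0.702 -0.094  0.   ]
pinch_pot 0.88 [287. 140.] 276 300 129 155 [0.788 0.156 0.   ]
side 603.0840106866153 [-0.109  0.433  1.192] [[-0.44, -0.9, 0.01], [-0.75, 0.36, -0.56], [0.5, -0.25, -0.83]]
dock 0.65 [282. 220.] 264 318 206 257 [0.67  0.134 0.   ]
bottle 0.65 [321. 266.] 302 337 251 285 [0.515 0.107 0.   ]
bottle 0.65 [340. 312.] 310 361 276 346 [0.392 0.123 0.   ]
bottle 0.59 [269. 287.] 259 284 267 301 [0.515 0.236 0.   ]
cap 0.58 [317. 242.] 308 331 232 257 [0.576 0.086 0.   ]
water_glass 0.9 [223. 243.] 202 238 220 267 [ 0.67   0.285 -0.   ]
mug 0.68 [362. 168.] 327 382 141 198 [ 0.727 -0.116  0.   ]
pinch_pot 0.76 [254. 185.] 246 265 176 197 [0.799 0.155 0.   ]
```

```bash
python3 - <<'E'
import cv2,numpy as np
a=cv2.imread("pics/top0.png")[110:320,170:450];b=cv2.imread("pics/side0.png")[130:360,190:400]
a=cv2.resize(a,(400,300),interpolation=3);a=cv2.resize(cv2.imread("pics/top0.png")[120:320,190:350],(400,500),interpolation=2)
b=cv2.resize(cv2.imread("pics/side0.png")[160:360,220:380],(400,500),interpolation=2)
cv2.imwrite("pics/both.png",np.hstack([a,b]))
E
```

```text
(no output)
```

View pics/top0.png

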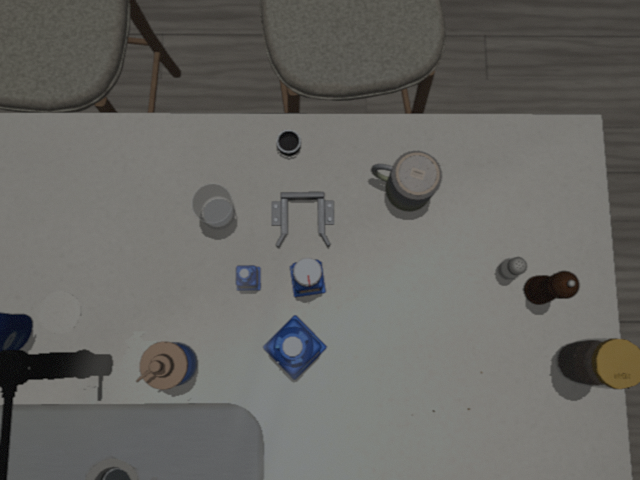

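View pics/both.png

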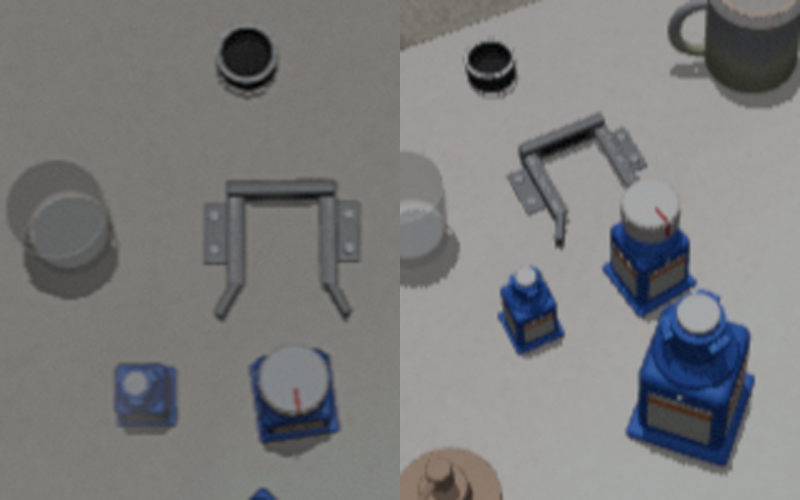

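Candidates (top view): small bottle (247,277), medium bottle (308,278) and large bottle (295,347). The medium one fits. Its cap is 29 px ≈ 50 mm across with a red line, and it stands in front of the holder mouth, nearly aligned with it. The enlarged crop confirms this. Next I'll fit the bottle and dock models to the silhouettes.

```bash
cat >> h.py <<'E'
from scipy.optimize import minimize
def box(x0,x1,y0,y1,z0,z1): return np.array([[x,y,z] for x in(x0,x1) for y in(y0,y1) for z in(z0,z1)])/1e3
a=np.linspace(0,6.28,24)
BOT=[box(-32,32,-32,32,0,8),box(-27,27,-27,27,0,77),np.array([[.025*np.cos(t),.025*np.sin(t),z] for t in a for z in(.101,.1265)]),
     np.array([[.015*np.cos(t),.015*np.sin(t),z] for t in a for z in(.08,.101)])]
DOCK=[box(32,44,-44,44,0,26)]
for s in(1,-1):
    DOCK+=[box(-40,44,*sorted((s*34,s*44)),0,17),box(-15,25,*sorted((s*44,s*63)),0,3)]
    DOCK+=[np.array([[x,s*y,z] for x,y in((-40,34),(-40,44),(-65,54),(-63,63)) for z in(0,17)])/1e3]
def mask(im,model,p,S=4):
    c,s=np.cos(p[2]),np.sin(p[2]);R=np.array([[c,-s,0],[s,c,0],[0,0,1]])
    m=np.zeros((480,640),np.uint8)
    for b in model:
        q=np.array([proj(im,R@v+[p[0],p[1],0]) for v in b])
        h=cv2.convexHull(np.round(q*16).astype(np.int32))
        cv2.fillPoly(m,[h],255,shift=4,lineType=cv2.LINE_AA)
    return m/255.
def fit(views,model,p0):
    def cost(p):
        r=0
        for im,reg,ign in views:
            m=mask(im,model,p);r+=(abs(m-reg)*(~ign)).sum()/reg.sum()
        return r
    best=None
    for dy in(-.08,0,.08):
        p=np.array(p0)+[0,0,dy]
        r=minimize(cost,p,method="Nelder-Mead",options=dict(initial_simplex=[p,p+[.008,0,0],p+[0,.008,0],p+[0,0,.1]],xatol=2e-4,fatol=1e-4))
        if best is None or r.fun<best.fun: best=r
    return best.x,best.fun
def near(label,im,X,tol=25):
    q=proj(im,X)
    for d in ctrl.silhouettes(label,im):
        if np.hypot(*(np.array(d["at"])-q))<tol: return d["region"]
    return None
E
python3 - <<'E'
from h import *
B=[];D=[]
for n in("top","side"):
    im=ctrl.get_image(n)
    b=near("bottle",im,[.51,.12,.04],18);c=near("cap",im,[.51,.12,.115],18);d=near("dock",im,[.67,.13,.0])
    print(n,[None if v is None else v.sum() for v in(b,c,d)],im["pixels"].shape)
    u=b|c; B.append((im,u*1.,np.zeros_like(u))); D.append((im,d*1.,cv2.dilate(u.astype(np.uint8),np.ones((3,3)))>0))
pb,cb=fit(B,BOT,[.51,.12,.1]);pd,cd=fit(D,DOCK,[.66,.125,0.])
print(pb,cb,pd,cd)
for i in(0,1):print(fit(B[i:i+1],BOT,pb),fit(D[i:i+1],DOCK,pd))
v=[]
for im,_,_ in B:
    o=cv2.resize(im["pixels"],None,fx=4,fy=4,interpolation=2)
    for m,p in((BOT,pb),(DOCK,pd)):
        k=cv2.resize((mask(im,m,p)*255).astype(np.uint8),None,fx=4,fy=4)
        cs,_=cv2.findContours((k>127).astype(np.uint8),0,1);cv2.drawContours(o,cs,-1,(0,255,255),1)
    q=(proj(im,[.6,.12,.03])*4).astype(int);v.append(o[q[1]-300:q[1]+300,q[0]-200:q[0]+200])
cv2.imwrite("pics/fit.png",np.hstack(v))
E
```

```text
top [np.int64(493), np.int64(665), None] (480, 640, 3)Traceback (most recent call last):
  File "<stdin>", line 7, in <module>
TypeError: unsupported operand type(s) for *: 'NoneType' and 'float'
```

```bash
cat > fitall.py <<'E'
from h import *
B=[];D=[]
for n in("top","side"):
  for k in range(6):
    im=ctrl.get_image(n)
    b=near("bottle",im,[.51,.12,.04],18);c=near("cap",im,[.51,.12,.115],18);d=near("dock",im,[.66,.13,.0],35)
    if all(v is not None for v in(b,c,d)): break
  else: print(n,"missed",[v is None for v in (b,c,d)]); continue
  u=b|c; B.append((im,u*1.,np.zeros_like(u))); D.append((im,d*1.,cv2.dilate(u.astype(np.uint8),np.ones((3,3)))>0))
pb,cb=fit(B,BOT,[.51,.12,.1]);pd,cd=fit(D,DOCK,[.66,.125,0.])
print(pb,cb,pd,cd)
for i in range(len(B)):print(fit(B[i:i+1],BOT,pb),fit(D[i:i+1],DOCK,pd))
v=[]
for im,_,_ in B:
    o=cv2.resize(im["pixels"],None,fx=4,fy=4,interpolation=2)
    for m,p in((BOT,pb),(DOCK,pd)):
        k=cv2.resize((mask(im,m,p)*255).astype(np.uint8),None,fx=4,fy=4)
        cs,_=cv2.findContours((k>127).astype(np.uint8),0,1);cv2.drawContours(o,cs,-1,(0,255,255),1)
    q=(proj(im,[.6,.12,.03])*4).astype(int);v.append(o[q[1]-300:q[1]+300,q[0]-200:q[0]+200])
cv2.imwrite("pics/fit.png",np.hstack(v))
E
python3 fitall.py
```

```text
[0.50146287 0.11607942 0.14301138] 0.23191141663993672 [0.62941967 0.12507899 0.03716398] 0.4684049414257228
(array([0.50106292, 0.11533861, 0.15897108]), np.float64(0.07643712775212474)) (array([0.62759784, 0.12548027, 0.0241201 ]), np.float64(0.23658343545751637))
(array([0.50585706, 0.11563772, 0.14261585]), np.float64(0.12589587559161597)) (array([0.63241507, 0.12522705, 0.03865505]), np.float64(0.20889830508474574))
```

View pics/fit.png

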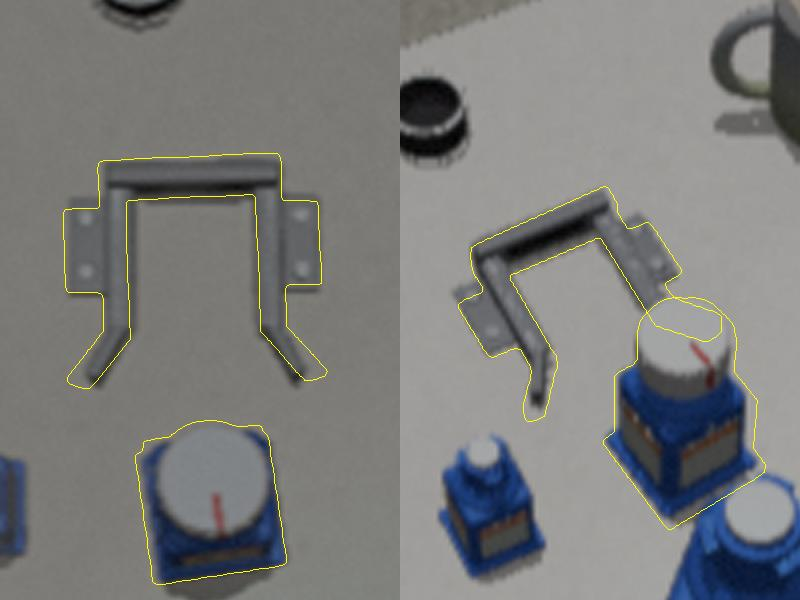

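Both outlines sit on their objects: bottle at about (0.502, 0.116) with yaw 0.14, and dock at about (0.629, 0.125) with yaw 0.03. The dimensions agree. My modelled wings come out slightly too wide. I'm setting out towards the bottle now.

```bash
sed -i 's/(-65,54),(-63,63)/(-65,46),(-65,54)/' h.py
python3 -m jog '{"translation":[[0.25,-0.12,0],[0.5,-0.25,0],[0.75,-0.37,0],[0.93,-0.47,0],[0.93,-0.47,0]],"yaw":[0.03,0.057,0.057,0.057,0.057],"jaw":[0,0,0,0,0]}'
python3 -m jog '{"translation":[[0.25,-0.19,0],[0.5,-0.37,0],[0.75,-0.56,0],[0.84,-0.63,0],[0.84,-0.63,0]],"yaw":[0,0,0,0,0],"jaw":[0,0,0,0,0]}'
```

```text
time: 1.92
position: [0.3555, -0.4655, 0.4052]
tool_rot: [-3.132, -0.235, -0.003]
ft_force: [-0.9, -0.7, -0.0]
grip_width: 0.997
grip_force: 0.0
time: 2.55
position: [0.5012, -0.3195, 0.4047]
tool_rot: [-3.133, -0.227, -0.0]
ft_force: [-0.5, -0.6, -0.5]
grip_width: 1.002
grip_force: 0.0
```

```bash
python3 fitall.py; python3 -c "
from bench import ctrl
s=ctrl.get_state();print(s['time'],s['joint_positions'].round(2),s['position'],s['tool_rot'])"
```

```text
[0.50132194 0.11637342 0.14397508] 0.29454752098325865 [0.63079038 0.12509479 0.02111633] 0.5131903534903621
(array([0.49984054, 0.11524131, 0.17652439]), np.float64(0.12345196606470236)) (array([0.62923153, 0.12593511, 0.039085  ]), np.float64(0.2509069545421165))
(array([0.50522217, 0.11712402, 0.0515252 ]), np.float64(0.13227034403504992)) (array([0.63258184, 0.12512534, 0.03178251]), np.float64(0.22717118062386604))
2.95 [ 0.79  0.22 -0.31  1.59  0.07  1.35 -0.96] [ 0.49955387 -0.32163744  0.4047839 ] [ 3.13361083e+00  2.19157961e-01 -2.47248924e-04]
```

```bash

python3 -m jog '{"translation":[[0.05,-0.31,0],[0.1,-0.62,0],[0.15,-0.93,0],[0.15,-1,0],[0.15,-1,0]],"yaw":[0,0,0,0,0],"jaw":[0,0,0,0,0]}'
python3 -m jog '{"translation":[[0.05,-0.31,0],[0.1,-0.62,0],[0.15,-0.93,0],[0.15,-1,0],[0.15,-1,0]],"yaw":[0,0,0,0,0],"jaw":[0,0,0,0,0]}'
python3 -m jog '{"translation":[[0.02,-0.165,0],[0.02,-0.165,0],[0.02,-0.165,0],[0.02,-0.165,0]],"yaw":[0,0,0,0],"jaw":[0,0,0,0]}'
python3 - <<'E'
from h import *
s=ctrl.get_state();print(s['time'],s['joint_positions'].round(2),s['position'],s['tool_rot'])
for n in("top","side"):
    im=ctrl.get_image(n);q=[int(v) for v in proj(im,[.53,.12,.12])]
    cv2.imwrite(f"pics/ab_{n}.png",im["pixels"]);
    o=im["pixels"][max(q[1]-100,0):q[1]+100,q[0]-66:q[0]+66]
    globals()[n]=cv2.resize(o,(396,600),interpolation=2)
cv2.imwrite("pics/above.png",np.hstack([top,side]))
E
```

```text
time: 3.58
position: [0.5017, -0.1179, 0.4051]
tool_rot: [3.132, 0.225, 0.001]
ft_force: [-0.7, -0.3, -0.5]
grip_width: 1.005
grip_force: 0.0
time: 4.2
position: [0.5037, 0.0826, 0.4046]
tool_rot: [3.133, 0.221, -0.0]
ft_force: [-0.4, -1.2, -0.5]
grip_width: 0.998
grip_force: 0.0
time: 4.7
position: [0.503, 0.1149, 0.4045]
tool_rot: [3.133, 0.217, -0.001]
ft_force: [-0.1, -0.8, -0.3]
grip_width: 1.002
grip_force: 0.0
4.7 [ 0.36  0.07 -0.66  1.76  0.05  1.33 -1.74] [0.50301632 0.11490193 0.40451153] [ 3.13328397e+00  2.16811495e-01 -5.72554271e-04]
```

View pics/above.png

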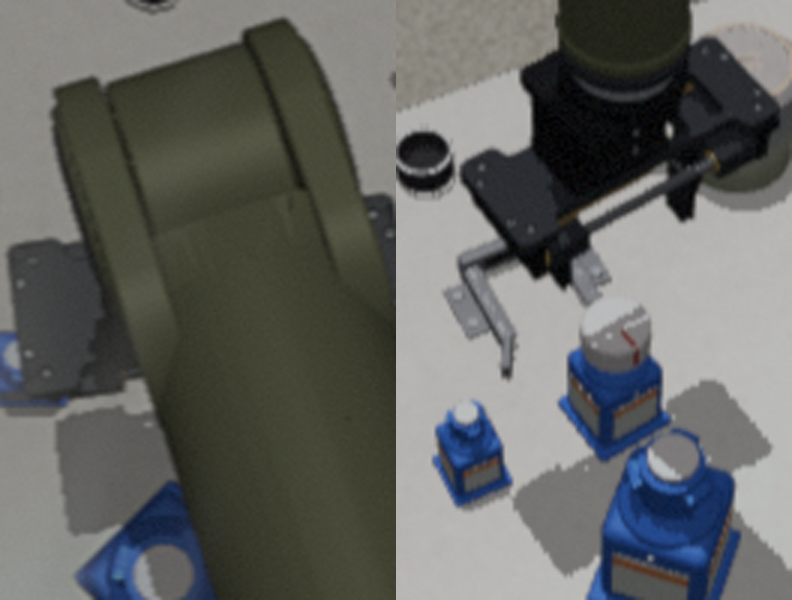

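The gripper is square above the medium bottle: its cap shows at (617,335) in the side half of the picture, with the jaws astride it. I'll descend and grip the upper body.

```bash

python3 -m jog '{"translation":[[0,0,0.25],[0,0,0.5],[0,0,0.7],[0,0,0.75],[0,0,0.8],[0,0,0.8]],"yaw":[0,0,0,0,0,0],"jaw":[0,0,0,0,0,0]}'
python3 -m jog '{"translation":[[0,0,0],[0,0,0],[0,0,0],[0,0,0],[0,0,0],[0,0,0]],"yaw":[0,0,0,0,0,0],"jaw":[0.3,0.5,0.6,0.6,0.6,0.6]}' 25
```

```text
time: 5.55
position: [0.503, 0.1172, 0.2454]
tool_rot: [3.134, 0.222, 0.002]
ft_force: [-0.2, -0.1, -0.7]
grip_width: 1.001
grip_force: 0.0
time: 6.3
position: [0.5026, 0.117, 0.2449]
tool_rot: [3.133, 0.222, 0.0]
ft_force: [0.4, -1.9, 2.0]
grip_width: 0.619
grip_force: 25.0
```

```bash

python3 -m jog '{"translation":[[0,0,-0.012],[0,0,-0.012],[0.06,-0.005,-0.012],[0.115,-0.01,-0.012],[0.115,-0.01,-0.012],[0.115,-0.01,-0.012]],"yaw":[0,0,0.015,0.035,0.035,0.035],"jaw":[0.6,0.6,0.6,0.6,0.6,0.6]}' 30
python3 - <<'E'
from h import *
s=ctrl.get_state();print(s['position'],s['tool_rot'],s['ft_force'])
im=ctrl.get_image("side");q=[int(v) for v in proj(im,[.57,.12,.05])]
o=im["pixels"][q[1]-75:q[1]+75,q[0]-100:q[0]+100];o=cv2.resize(o,(800,600),interpolation=2)
def pt(p,x,y,z):
    c,s=np.cos(p[2]),np.sin(p[2]);return (proj(im,[p[0]+c*x-s*y,p[1]+s*x+c*y,z])-[q[0]-100,q[1]-75])*4+1.5
for p,h,z in(([s['position'][0],s['position'][1],.03],.032,.0022),([s['position'][0],s['position'][1],.03],.032,.010)):
    cv2.polylines(o,[np.array([pt(p,a*h,b*h,z) for a,b in((1,1),(1,-1),(-1,-1),(-1,1))]).astype(np.int32)],True,(0,255,255),1)
D=[.630,.1252,.03]
for y in(.034,.044,-.034,-.044): cv2.line(o,*[tuple(int(v) for v in pt(D,x,y,.017)) for x in(-.04,.032)],(0,255,0),1)
cv2.imwrite("pics/grip.png",o)
E
```

```text
time: 7.05
position: [0.5244, 0.1224, 0.2467]
tool_rot: [3.141, 0.052, -0.002]
ft_force: [-0.4, -0.1, -3.3]
grip_width: 0.615
grip_force: 30.0
[0.52439712 0.12240568 0.24668562] [ 3.14088653e+00  5.19576466e-02 -2.15196682e-03] [-0.38821375 -0.07452232 -3.25655871]
```

View pics/grip.png

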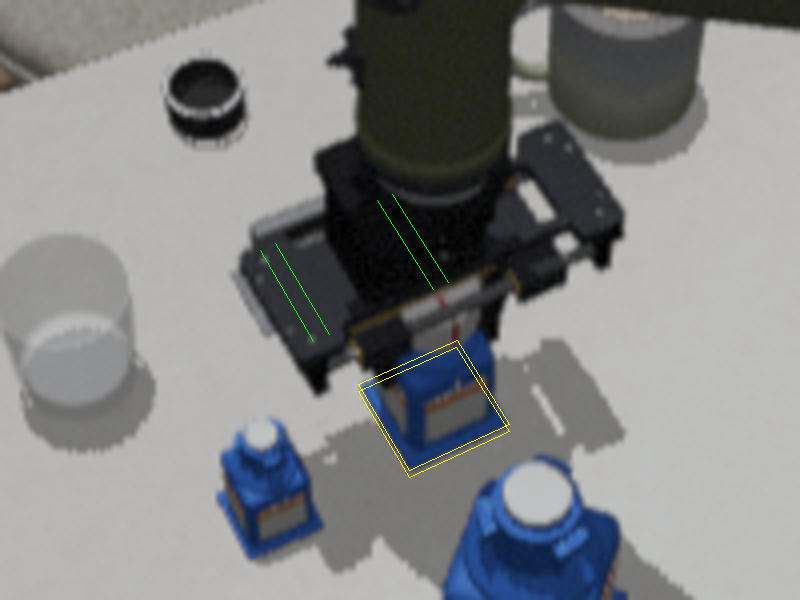

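The foot outline (near corner at (412,466)) agrees with the gripper pose to about 3 mm. The bottle hangs 2 mm up, at the mouth and aligned. Sliding it in.

```bash

python3 -m jog '{"translation":[[0.06,0,0],[0.12,0,0],[0.18,0,0],[0.24,0,0],[0.3,0,0],[0.3,0,0]],"yaw":[0,0,0,0,0,0],"jaw":[0.6,0.6,0.6,0.6,0.6,0.6]}' 30
python3 -m jog '{"translation":[[0.04,0,0],[0.08,0,0],[0.12,0,0],[0.15,0,0],[0.15,0,0]],"yaw":[0,0,0,0,0],"jaw":[0.6,0.6,0.6,0.6,0.6]}' 30
```

```text
time: 7.85
position: [0.5859, 0.1242, 0.247]
tool_rot: [-3.141, -0.049, -0.0]
ft_force: [0.6, -0.5, -3.0]
grip_width: 0.619
grip_force: 30.0
time: 8.48
position: [0.6154, 0.1252, 0.2471]
tool_rot: [-3.141, -0.05, -0.0]
ft_force: [0.3, 1.4, -3.7]
grip_width: 0.62
grip_force: 30.0
```

```bash

python3 -m jog '{"translation":[[0.02,0,0],[0.04,0,0],[0.05,0,0],[0.05,0,0]],"yaw":[0,0,0,0],"jaw":[0.6,0.6,0.6,0.6]}' 30
python3 -m jog '{"translation":[[0.01,0,0],[0.02,0,0],[0.02,0,0]],"yaw":[0,0,0],"jaw":[0.6,0.6,0.6]}' 30
```

```text
time: 8.98
position: [0.6251, 0.1255, 0.2471]
tool_rot: [3.141, 0.05, -0.0]
ft_force: [-0.4, 0.2, -2.1]
grip_width: 0.616
grip_force: 30.0
time: 9.35
position: [0.6291, 0.1257, 0.2471]
tool_rot: [3.141, 0.05, 0.0]
ft_force: [0.8, -0.2, -3.9]
grip_width: 0.617
grip_force: 30.0
```

```bash

python3 -m jog '{"translation":[[0.01,0,0],[0.015,0,0],[0.015,0,0]],"yaw":[0,0,0],"jaw":[0.6,0.6,0.6]}' 30
python3 -m jog '{"translation":[[0.01,0,0],[0.015,0,0],[0.015,0,0]],"yaw":[0,0,0],"jaw":[0.6,0.6,0.6]}' 30
```

```text
time: 9.72
position: [0.6315, 0.1259, 0.2469]
tool_rot: [3.141, 0.05, -0.003]
ft_force: [-2.2, -0.6, -2.1]
grip_width: 0.615
grip_force: 30.0
time: 10.1
position: [0.6338, 0.1262, 0.2467]
tool_rot: [3.141, 0.05, -0.007]
ft_force: [-6.5, 0.5, 0.1]
grip_width: 0.615
grip_force: 30.0
```

Contact with the back stop at about x = 0.631. I'll lower the bottle, relax the push and release it.

```bash

python3 -m jog '{"translation":[[-0.005,0,0.006],[-0.005,0,0.012],[-0.005,0,0.014],[-0.005,0,0.014]],"yaw":[0,0,0,0],"jaw":[0.6,0.6,0.6,0.6]}' 30
python3 -m jog '{"translation":[[0,0,0],[0,0,0],[0,0,0],[0,0,0]],"yaw":[0,0,0,0],"jaw":[0.3,0,0,0]}' 30
python3 -m jog '{"translation":[[0,0,-0.1],[0,0,-0.3],[0,0,-0.55],[0,0,-0.8],[0,0,-0.8],[0,0,-0.8]],"yaw":[0,0,0,0,0,0],"jaw":[0,0,0,0,0,0]}' 30
python3 - <<'E'
from h import *
B=[];S={}
D=[.630,.1252,.03]
for k in range(5):
    im=ctrl.get_image("side")
    b=near("bottle",im,[.63,.125,.04],20);c=near("cap",im,[.63,.125,.115],20)
    print(b is not None,c is not None)
    if b is not None and c is not None: print(fit([(im,(b|c)*1.,np.zeros_like(b))],BOT,D));break
q=[int(v) for v in proj(im,[.63,.12,.05])]
o=im["pixels"][q[1]-75:q[1]+75,q[0]-100:q[0]+100];cv2.imwrite("pics/home.png",cv2.resize(o,(800,600),interpolation=2))
E
```

```text
time: 10.6
position: [0.6332, 0.1262, 0.2457]
tool_rot: [3.141, 0.05, -0.004]
ft_force: [-8.5, -2.1, 8.5]
grip_width: 0.614
grip_force: 30.0
time: 11.1
position: [0.6341, 0.1258, 0.2443]
tool_rot: [-3.141, -0.05, -0.001]
ft_force: [0.3, -0.0, 0.1]
grip_width: 0.944
grip_force: 0.0
time: 11.85
position: [0.6338, 0.1259, 0.4049]
tool_rot: [3.141, 0.05, 0.001]
ft_force: [-0.5, -0.3, -0.0]
grip_width: 0.997
grip_force: 0.0
False True
True True
(array([ 0.6320893 ,  0.12555488, -0.19951495]), np.float64(0.17092450899166625))
```

View pics/home.png

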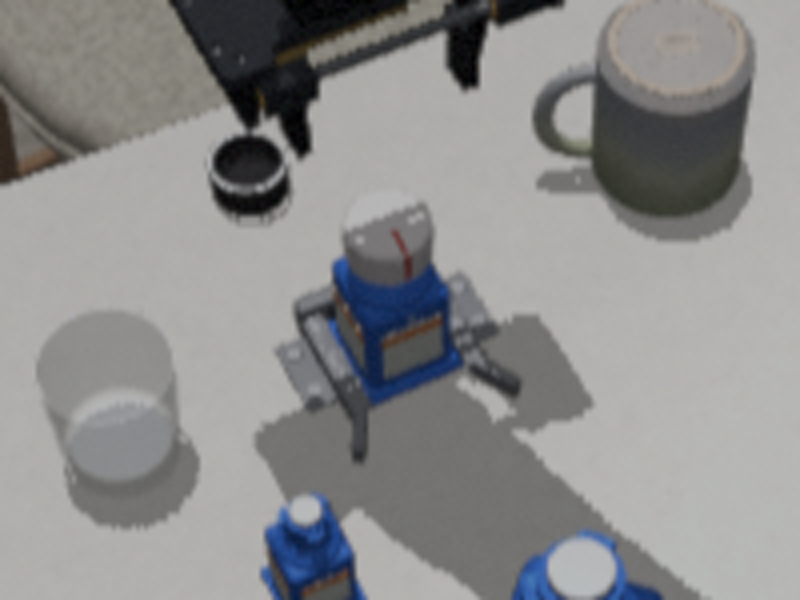

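The bottle stands between the rails. Its cap is still locked with the red line at (403,255) facing the mouth, and the side-view fit puts it within 1 mm of the dock estimate. The bystanders haven't moved. Next I'll grip the cap.

```bash

python3 -m jog '{"translation":[[-0.012,0,0.2],[-0.012,0,0.4],[-0.012,0,0.55],[-0.012,0,0.59],[-0.012,0,0.59],[-0.012,0,0.59]],"yaw":[0,0,0,0,0,0],"jaw":[0,0,0,0,0,0]}' 45
python3 -m jog '{"translation":[[0,0,0],[0,0,0],[0,0,0],[0,0,0],[0,0,0],[0,0,0]],"yaw":[0,0,0,0,0,0],"jaw":[0.3,0.5,0.7,0.7,0.7,0.7]}' 45
python3 -m jog '{"translation":[[0,0,0.012],[0,0,0.025],[0,0,0.038],[0,0,0.038],[0,0,0.038]],"yaw":[0,0,0,0,0],"jaw":[0.7,0.7,0.7,0.7,0.7]}' 45
```

```text
time: 12.9
position: [0.6321, 0.1261, 0.288]
tool_rot: [-3.141, -0.05, -0.004]
ft_force: [-0.1, 0.3, 1.3]
grip_width: 0.998
grip_force: 0.0
time: 13.65
position: [0.6316, 0.1257, 0.2863]
tool_rot: [3.141, 0.05, -0.0]
ft_force: [-0.4, -0.3, -0.0]
grip_width: 0.565
grip_force: 45.0
time: 14.28
position: [0.6317, 0.1259, 0.2804]
tool_rot: [3.141, 0.05, 0.002]
ft_force: [-3.4, -1.0, 9.8]
grip_width: 0.569
grip_force: 45.0
```

Pressed 5.9 mm at about 10 N. Now turning it anticlockwise, which is negative yaw about the downward tool z.

```bash

python3 -m jog '{"translation":[[0,0,0],[0,0,0],[0,0,0],[0,0,0],[0,0,0],[0,0,0],[0,0,0],[0,0,0]],"yaw":[-0.05,-0.1,-0.15,-0.2,-0.25,-0.3,-0.34,-0.34],"jaw":[0.7,0.7,0.7,0.7,0.7,0.7,0.7,0.7]}' 45
python3 - <<'E'
from h import *
im=ctrl.get_image("side");q=[int(v) for v in proj(im,[.63,.12,.07])]
o=im["pixels"][q[1]-75:q[1]+75,q[0]-100:q[0]+100];cv2.imwrite("pics/turn.png",cv2.resize(o,(800,600),interpolation=2))
s=ctrl.get_state();print(s['joint_positions'].round(2),s['torque'])
E
```

```text
time: 15.28
position: [0.6321, 0.1267, 0.2807]
tool_rot: [2.677, 1.644, 0.005]
ft_force: [-0.8, 0.2, 8.3]
grip_width: 0.564
grip_force: 45.0
[ 0.36  0.51 -0.79  1.59  0.38  1.2  -0.98] [0.07069557 0.29673417 0.05577449]
```

View pics/turn.png

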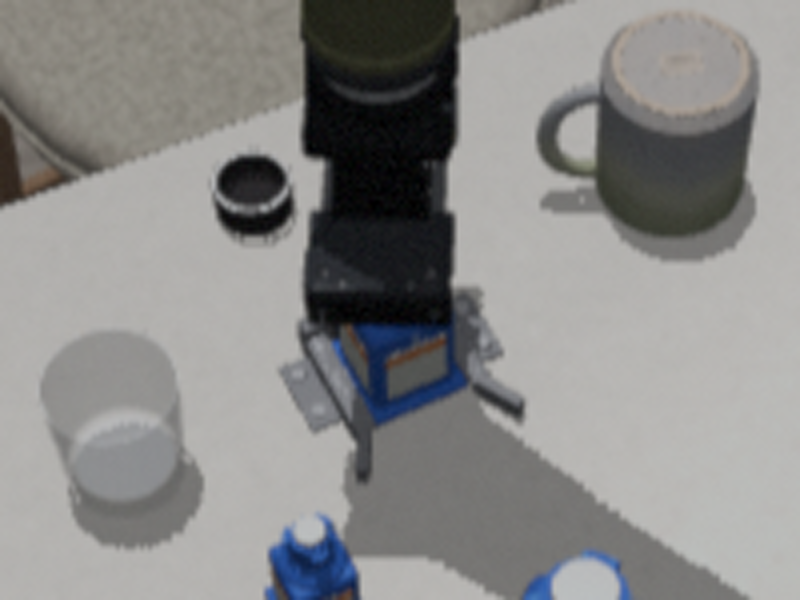

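The bottle is still home and the gripper has turned 1.07 rad with little resisting torque. I'll lift gently, watching the force.

```bash

python3 -m jog '{"translation":[[0,0,-0.02],[0,0,-0.04],[0,0,-0.06],[0,0,-0.06]],"yaw":[0,0,0,0],"jaw":[0.7,0.7,0.7,0.7]}' 45
```

```text
time: 15.82
position: [0.6314, 0.1255, 0.2903]
tool_rot: [2.679, 1.642, -0.001]
ft_force: [-0.7, -1.2, -1.1]
grip_width: 0.568
grip_force: 45.0
```

```bash

python3 -m jog '{"translation":[[0,0,-0.05],[0,0,-0.1],[0,0,-0.17],[0,0,-0.24],[0,0,-0.31],[0,0,-0.38],[0,0,-0.38],[0,0,-0.38]],"yaw":[0,0,0,0,0,0,0,0],"jaw":[0.7,0.7,0.7,0.7,0.7,0.7,0.7,0.7]}' 45
python3 - <<'E'
from h import *
im=ctrl.get_image("side");q=[int(v) for v in proj(im,[.63,.12,.1])]
o=im["pixels"][q[1]-75:q[1]+75,q[0]-100:q[0]+100];cv2.imwrite("pics/lift.png",cv2.resize(o,(800,600),interpolation=2))
s=ctrl.get_state();print(s['qd'].round(3))
E
```

```text
time: 16.82
position: [0.6314, 0.1257, 0.3663]
tool_rot: [-2.678, -1.642, 0.001]
ft_force: [-0.7, 0.0, -0.9]
grip_width: 0.57
grip_force: 45.0
[-0.002  0.007  0.001  0.001  0.001  0.002  0.001]
```

View pics/lift.png

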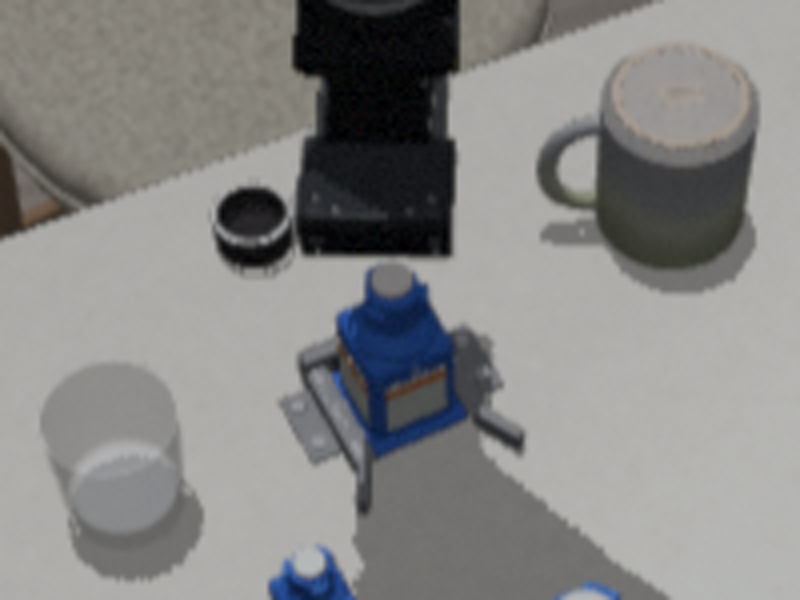

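The neck is bare at (391,280) and the bottle is still home. The cap is in the jaws (opening 49.6 mm, 45 N grip), 80 mm up. Handing in.

```bash
python3 -c "
from bench import ctrl
print(ctrl.close_job())"
```

```text
the job is handed in; nothing more can be done
None
```

I slid the bottle against the back stop and opened the cap. I handed the job in at about 17 s with the cap held 80 mm above where it sat closed, straight above the bottle. The last picture showed the neck bare, the bottle still home, and the glass, mug and pot where they stood; no verdict was returned.

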